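# Flip open the garnish boxes for service

## Robot

A 6-joint arm with a two-finger parallel gripper is mounted at the origin on the work surface. World frame = base frame: x ahead of the robot, y to its left, z up, the work surface at z = 0. Lengths are in mm, angles in rad, forces in N, time in s.
With the tool pointing down it reaches from about 275 to 1000 mm from the base axis. Payload 8.4 kg.
Tool frame: the origin (TCP) lies at the very end of the fingers, on their centre line; the grasp point (between the pads) lies 19 mm behind it; z points along the fingers, x is the direction in which the jaws open and shut, and the axes are right-handed (so a half turn about z gives the same grasp; the last joint's range is limited). The gripper opens to 85 mm and grips with 20 to 120 N. Pads are 22 mm wide; open, the fingers measure 114 mm over their backs; the gripper's body (76 mm by 85 mm) begins 54 mm behind the grasp point. The pads swing forward as they close: fully open they stand 13 mm farther back than shut.
Start: joints at [-1.35, 0.353, 1.633, -0, 1.155, -0.002], TCP at [138.099, -609.554, 231.281] pointing down, gripper open.
Joint ranges: [-2.63, 2.63], [-0.92, 2.1], [0.06, 2.66], [-1.3, 4.44], [0, 2.69], [-3.02, 3.02]. Speed limits (rad/s): [2.22, 2.22, 2.79, 3.14, 3.14, 3.14].

## Interface

Orientations are given as [roll, pitch, yaw] about the fixed x, y, z axes, in that order (R = Rz(yaw) Ry(pitch) Rx(roll)).
In Python, from rig import r gives the robot as it stands.
- The arm moves only by the tool arm_command, never from a script. Its argument "targets" is a list of rows, each a list of 6 numbers: the shift along the tool's x, y, z in m, then the turn, a rotation vector about the tool's x, y, z in rad. A call has 1 to 20 rows; each row shifts and turns the commanded pose from where the row before left it, along the tool's axes as they then stand; what a row does not reach is not made up. A row lasts 1/12 s, in which the tool goes at most 41.7 mm and 7.16 degrees, less where a joint would pass 70% of its speed; a pose out of reach is approached as far as the arm can. A call is refused whole if a number of a shift passes 0.0417 or a number of a turn 0.125, either way. A call with a gripper value outside its range is refused whole. "fingers" is the finger opening in m, from 0 to 0.0854, set as the call begins (left out, the last holds). The fingers move at their own pace and stop on an object; "squeeze" is the grip in N (left out, the last holds). Time passes only in rows, so rows that do not move let the fingers close. It gives the time, the measured TCP pose, the force and the opening at its end, in the units of the state.
- r.sense(): the state, without advancing time (a new reading comes with each control period).
- r.grab_frame(name): name is "scene" or "top"; returns a dict with "image" (480x640x3 uint8, blue, green, red), "fx", "fy", "cx", "cy" (pixels), "k1" (the pictures are not rectified: a ray, as slopes to the right and down, at radius r is drawn at 1 + k1 r^2 times it, then the intrinsics apply), "xyz" and "orientation" of the camera in the world. Camera axes: x right, y down, z forward; pixel columns grow to the right and rows downward; lengths in mm; the calibration is good to about 2 mm. A picture is of the moment at which its call begins. There is no depth.
- r.sign_off(): hands the job in, once; it reports no verdict.
The state is a dict: "clock": time; "qpos": joint angles; "qvel": joint speeds; "joint_efforts": joint torques, N m; "eef_pos": TCP position; "tcp_rot": TCP orientation; "contact_force": force on the tool from outside, world axes, zero at the start; "wrist_torque": the same for the moment, N m; "opening": opening from 0.0 (shut) to 1.0 (fully open).
Only numpy, scipy, OpenCV 4.12 (cv2) and the standard library are available. Lean on these libraries where they do the work, as an engineer would, in place of code of your own. Each camera call takes 0.05 s, during which the arm holds its last target.

## Task

Service is starting: with the fingertips, push the handles of the green and the yellow garnish-box lids up and over, in either order, until each lid leans back and stays open by its own weight. Only push lightly: do not pinch or grip the handles, and do not lift, tip or shove the boxes. Leave the red lid shut and everything else on the table where it stands.

Things in the scene. Friction and masses are not known exactly. Their poses are not given: they have to be found in the camera images.
- green_box: garnish box with the green lid: aluminium, open-topped, 105 (x, front to back) x 120 (y, wide) x 75 mm high, about 1.6 kg, loose on the table. Origin: centre of its underside; z up; x points from its front (near the robot) to its hinged back edge. The green lid on its rim is a plate 105 x 120 x 6 mm, about 140 g, with a dark arched handle standing on it (see green_bar)
- green_bar (a point): middle of the level crossbar of the handle on the green lid: round bar 10 mm thick, 64 mm long, parallel to the hinge, carried by a leg at each end; with the lid shut it lies 60 mm in front of the hinge, 50 mm above it and 44 mm above the lid's upper face. Moves with the lid; z: the lid's normal, x: in the lid, from its free front edge to its hinge
- green_hinge (a point): middle of the hinge line of the green lid, at the top of its box's back edge: 52.5 mm from the box's middle along the box's x, 75.5 mm above the table; its y axis is the hinge line
- green_lid (a joint): opening angle of the green lid (rad): 0 shut, 1.57 upright, 1.95 leaning back against its stop. The hinge is nearly free of friction: let go below about 1.4 the lid falls shut, above about 1.55 it falls back to the stop and stays there by its own weight
- yellow_box: garnish box with the yellow lid: aluminium, open-topped, 105 (x, front to back) x 120 (y, wide) x 75 mm high, about 1.6 kg, loose on the table. Origin: centre of its underside; z up; x points from its front (near the robot) to its hinged back edge. The yellow lid on its rim is a plate 105 x 120 x 6 mm, about 140 g, with a dark arched handle standing on it (see yellow_bar)
- yellow_bar (a point): middle of the level crossbar of the handle on the yellow lid: round bar 10 mm thick, 64 mm long, parallel to the hinge, carried by a leg at each end; with the lid shut it lies 60 mm in front of the hinge, 50 mm above it and 44 mm above the lid's upper face. Moves with the lid; z: the lid's normal, x: in the lid, from its free front edge to its hinge
- yellow_hinge (a point): middle of the hinge line of the yellow lid, at the top of its box's back edge: 52.5 mm from the box's middle along the box's x, 75.5 mm above the table; its y axis is the hinge line
- yellow_lid (a joint): opening angle of the yellow lid (rad): 0 shut, 1.57 upright, 1.95 leaning back against its stop. The hinge is nearly free of friction: let go below about 1.4 the lid falls shut, above about 1.55 it falls back to the stop and stays there by its own weight
- red_box: garnish box with the red lid: aluminium, open-topped, 105 (x, front to back) x 120 (y, wide) x 75 mm high, about 1.6 kg, loose on the table. Origin: centre of its underside; z up; x points from its front (near the robot) to its hinged back edge. The red lid on its rim is a plate 105 x 120 x 6 mm, about 140 g, with a dark arched handle standing on it (see red_bar)
- red_bar (a point): middle of the level crossbar of the handle on the red lid: round bar 10 mm thick, 64 mm long, parallel to the hinge, carried by a leg at each end; with the lid shut it lies 60 mm in front of the hinge, 50 mm above it and 44 mm above the lid's upper face. Moves with the lid; z: the lid's normal, x: in the lid, from its free front edge to its hinge
- red_hinge (a point): middle of the hinge line of the red lid, at the top of its box's back edge: 52.5 mm from the box's middle along the box's x, 75.5 mm above the table; its y axis is the hinge line
- red_lid (a joint): opening angle of the red lid (rad): 0 shut, 1.57 upright, 1.95 leaning back against its stop. The hinge is nearly free of friction: let go below about 1.4 the lid falls shut, above about 1.55 it falls back to the stop and stays there by its own weight
- drink_bottle: green drinking bottle with grey collar, 76 mm across, 190 mm high, a bystander; origin: centre of its underside
- plate: round white plate, 170 mm across, 18 mm high, a bystander; origin: centre of its underside
- ramekin_a: small white bowl, 68 mm across, 40 mm high, a bystander; origin: centre of its underside
- ramekin_b: small blue bowl, 68 mm across, 40 mm high, a bystander; origin: centre of its underside
- spice_jar: amber spice jar with black cap, 48 mm across, 70 mm high, a bystander; origin: centre of its underside
- pepper_mill: dark wooden pepper mill, 52 mm across, 125 mm high, a bystander; origin: centre of its underside
- spoon: steel spoon lying flat, a bystander

How it is judged:
By the outcome, as a careful person would: the job done as asked, in the order asked, and still so for the second after the job is handed in, with the robot touching nothing.
It also fails if it takes over 56 s, if anything falls off the work surface, if the arm or the gripper's body presses on something with over 40 N, if the wrist force passes 120 N, or if a joint passes its speed limit or range.

## Working session

There is one attempt and no reset: what is moved stays moved. The work goes in short steps, Python scripts to look and compute and a tool call to move; the robot and the scene stay as the last step left them, time stands still between calls to the robot, and variables do not carry over. Pictures are saved under pics/ and viewed, and the job is handed in when it is done.

Besides the shell and the picture viewer there is one more tool, called after "Request:" in YAML: its name, and indented under it one key for each argument. arm_command: Moves the arm, as the interface text tells. Its arguments: {"type":"object","properties":{"targets":{"type":"array"},"fingers":{"type":"number"},"squeeze":{"type":"number"}},"required":["targets"]}

```bash
ls; mkdir -p pics; python3 - <<'E'
from rig import r
import cv2
print(r.sense())
for n in("scene","top"):
    f=r.grab_frame(n); cv2.imwrite(f"pics/{n}0.png",f["image"]); print({k:v for k,v in f.items() if k!="image"})
E
```

```text
pics
{'clock': 0.0, 'qpos': array([-1.35042998e+00,  3.53656477e-01,  1.63414998e+00, -1.29618786e-05,
        1.15517911e+00, -2.39831401e-03]), 'qvel': array([-0.00245325, -0.00038023,  0.00122375, -0.00051072,  0.00038733,
       -0.00062914]), 'joint_efforts': array([ 2.60324166e-03, -6.05242109e+01, -3.42068267e+01,  2.92411969e-04,
        9.26928129e-03, -5.13749546e-05]), 'eef_pos': array([ 137.97161796, -609.08972322,  230.54969192]), 'tcp_rot': array([ 3.14158414e+00,  1.39293438e-03, -1.34802643e+00]), 'contact_force': array([-0.09775005,  0.64614239, -0.07689351]), 'wrist_torque': array([-0.05296803, -0.03098128,  0.02427728]), 'opening': 0.9996280273192071}
{'fx': 461.2205685098266, 'fy': 461.2205685098266, 'cx': 313.79181405859765, 'cy': 235.70496150051844, 'k1': -0.03320300885383685, 'xyz': array([1332.44858612,   20.07852531,  842.23850884]), 'orientation': array([-2.32730334, -0.02257898,  1.60832282])}
{'fx': 488.669362908599, 'fy': 488.669362908599, 'cx': 312.51853893260414, 'cy': 239.51532439720248, 'k1': -0.08985725645911229, 'xyz': array([ 4.76815483e+02, -1.06603674e+00,  1.29182347e+03]), 'orientation': array([-3.0622944 ,  0.01002692, -1.55746172])}
```

View pics/scene0.png

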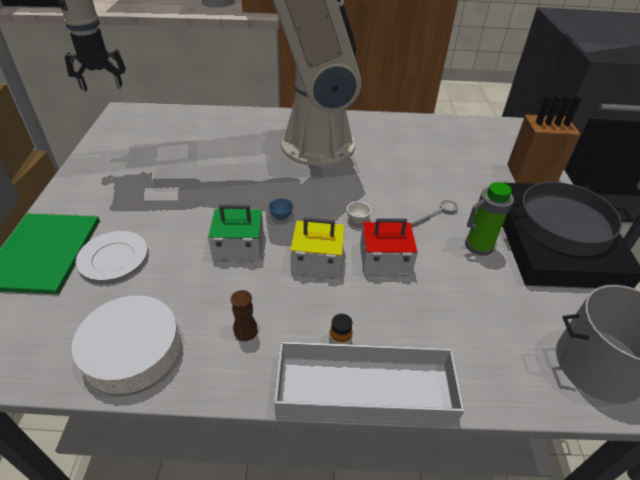

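View pics/top0.png

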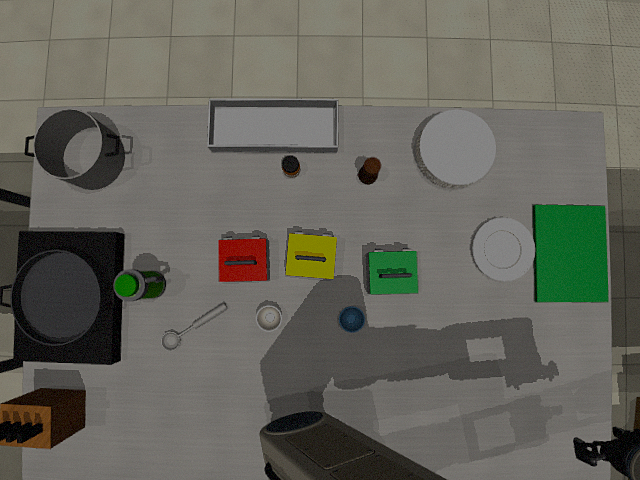

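The scene view shows the three shut boxes with handles. In the top view (up is +x, left is +y) green is at about (393,272), yellow at (312,256) and red at (243,260), and the blue bowl at (351,319) and white bowl at (269,317) sit in front. Next I measure the lids.

```bash
cat > h.py <<'E'
import numpy as np, cv2
from scipy.spatial.transform import Rotation as R
from rig import r
def rays(f,px):
    K=np.array([[f["fx"],0,f["cx"]],[0,f["fy"],f["cy"]],[0,0,1.]])
    u=cv2.undistortPoints(np.asarray(px,float).reshape(-1,1,2),K,np.array([f["k1"],0,0,0,0])).reshape(-1,2)
    return R.from_euler('xyz',f["orientation"]).apply(np.c_[u,np.ones(len(u))])
def onplane(f,px,z):
    d=rays(f,px); c=f["xyz"]; return c+d*((z-c[2])/d[:,2])[:,None]
def project(f,P):
    p=R.from_euler('xyz',f["orientation"]).inv().apply(np.atleast_2d(P)-f["xyz"]); u=p[:,:2]/p[:,2:]
    u=u*(1+f["k1"]*(u**2).sum(1,keepdims=True)); return u*[f["fx"],f["fy"]]+[f["cx"],f["cy"]]
HUE=dict(green=(50,75),yellow=(22,36),red=(0,6))
def lidmask(f,c):
    h=cv2.cvtColor(f["image"],cv2.COLOR_BGR2HSV); lo,hi=HUE[c]
    return cv2.inRange(h,(lo,150,70),(hi,255,255))
E
python3 - <<'E'
from h import *
for n in("top","scene"):
    f=r.grab_frame(n)
    for c in HUE:
        m=lidmask(f,c); m=cv2.morphologyEx(m,cv2.MORPH_CLOSE,np.ones((9,9)))
        for k in cv2.findContours(m,cv2.RETR_EXTERNAL,cv2.CHAIN_APPROX_NONE)[0]:
            if cv2.contourArea(k)<600: continue
            x,y,w,h=cv2.boundingRect(k)
            P=onplane(f,k.reshape(-1,2),81.5)[:,:2].astype(np.float32)
            print(n,c,(x,y,w,h),cv2.minAreaRect(P))
    # dark handles in top
    if n=="top":
        g=cv2.cvtColor(f["image"],cv2.COLOR_BGR2HSV)
        for c,(x,y,w,h) in dict(green=(369,251,48,42),yellow=(286,235,50,42),red=(220,238,48,42)).items():
            sub=f["image"][y+5:y+h-5,x+5:x+w-5].max(2); m=((sub<85)*255).astype(np.uint8)
            k=max(cv2.findContours(m,cv2.RETR_EXTERNAL,cv2.CHAIN_APPROX_NONE)[0],key=cv2.contourArea)
            P=onplane(f,k.reshape(-1,2)+[x+5,y+5],125.5)[:,:2].astype(np.float32)
            print("bar",c,cv2.minAreaRect(P))
        im=cv2.resize(f["image"][215:345,200:440],None,fx=3.3,fy=3.3,interpolation=cv2.INTER_CUBIC); cv2.imwrite("pics/crop1.png",im)
E
```

```text
top green (369, 251, 49, 43) ((494.2872314453125, -187.843505859375), (103.4527816772461, 117.74419403076172), 2.42745041847229)
top green (535, 205, 73, 97) ((547.6795654296875, -644.1478881835938), (244.0303192138672, 188.7386474609375), 0.038769885897636414)
top yellow (286, 233, 51, 46) ((532.6387939453125, 16.36847686767578), (119.43035125732422, 104.63838195800781), 85.93038177490234)
top red (219, 239, 48, 43) ((519.97412109375, 185.82217407226562), (104.40512084960938, 117.4746322631836), 1.5511058568954468)
bar green ((492.8848571777344, -183.52792358398438), (21.44635581970215, 81.34050750732422), 0.6296560764312744)
bar yellow ((525.3751831054688, 17.284170150756836), (72.18374633789062, 10.481165885925293), 86.17147064208984)
bar red ((511.9888610839844, 183.61404418945312), (11.980722427368164, 74.69731140136719), 0.8411521315574646)
scene green (0, 214, 98, 77) ((609.7781372070312, -629.0010986328125), (191.2688751220703, 240.08511352539062), 89.93899536132812)
scene green (209, 209, 52, 29) ((490.6971130371094, -187.41419982910156), (104.47461700439453, 117.296142578125), 2.297727108001709)
scene yellow (291, 221, 53, 35) ((530.1263427734375, 16.44300079345703), (119.56134033203125, 107.88850402832031), 85.7963638305664)
scene red (363, 222, 54, 31) ((517.549072265625, 188.20114135742188), (106.22473907470703, 119.9652099609375), 2.5329153537750244)
```

View pics/crop1.png

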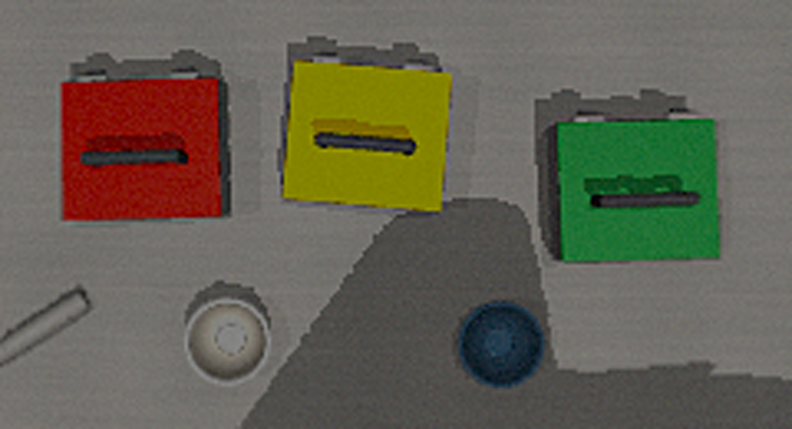

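Request:
arm_command:
  targets:
    - [0,0,0,0,0,0.09]
    - [0,0,0,0,0,0.091]
    - [-0.029,-0.0242,0,0,0,0]
    - [-0.029,-0.0242,0,0,0,0]
    - [-0.029,-0.0242,0,0,0,0]
    - [-0.029,-0.0242,0,0,0,0]
    - [-0.029,-0.0242,0,0,0,0]
    - [-0.029,-0.0242,0,0,0,0]
    - [-0.029,-0.0242,0,0,0,0]
    - [-0.029,-0.0242,0,0,0,0]
    - [-0.029,-0.0242,0,0,0,0]
    - [-0.029,-0.0242,0,0,0,0]
    - [-0.029,-0.0242,0,0,0,0]
    - [-0.029,-0.0242,0,0,0,0]
    - [-0.029,-0.0242,0,0,0,0]
    - [-0.029,-0.0242,0,0,0,0]
    - [0,0,0,0,0,0]
    - [0,0,0,0,0,0]
  fingers: 0
  squeeze: 20

```text
clock: 1.7
eef_pos: [460.5, -188.2, 231.2]
tcp_rot: [3.141, 0.0, -1.525]
contact_force: [-0.5, 0.3, 0.0]
opening: -0.002
```

Request:
arm_command:
  targets:
    - [0,0,0.03,0,0,0]
    - [0,0,0.03,0,0,0]
    - [0,0,0.02,0,0,0]
    - [0,0,0,0,0,0]
    - [0,0,0,0,0,0]

```text
clock: 2.12
eef_pos: [458.5, -190.3, 150.8]
tcp_rot: [3.139, 0.001, -1.53]
contact_force: [0.4, -0.2, 0.1]
opening: 0.002
```

```bash
python3 - <<'E'
from h import *
s=r.sense(); print(s["eef_pos"],s["tcp_rot"])
a=r.grab_frame("scene"); b=r.grab_frame("top")
c=np.radians(2.4); d=np.array([np.cos(c),np.sin(c),0]); y=np.array([-d[1],d[0],0]); bar=np.array([485.5,-187.9,125.5])
out=[]
for f,(x0,y0,x1,y1) in((a,(170,150,300,280)),(b,(340,210,450,320))):
    im=f["image"].copy()
    im=cv2.resize(im[y0:y1,x0:x1],None,fx=4,fy=4,interpolation=cv2.INTER_NEAREST)
    for p,col in((s["eef_pos"],(255,0,255)),(bar+32*y,(255,255,0)),(bar-32*y,(255,255,0)),(bar,(0,128,255))):
        u=(project(f,p)[0]-[x0,y0])*4+2; cv2.circle(im,tuple(int(v) for v in u),4,col,1)
    out.append(cv2.resize(im,(400,450)))
cv2.imwrite("pics/c2.png",np.hstack(out))
E
```

```text
[ 458.46857311 -190.34063019  150.81851247] [ 3.13924510e+00  8.59003435e-04 -1.53013238e+00]
```

View pics/c2.png

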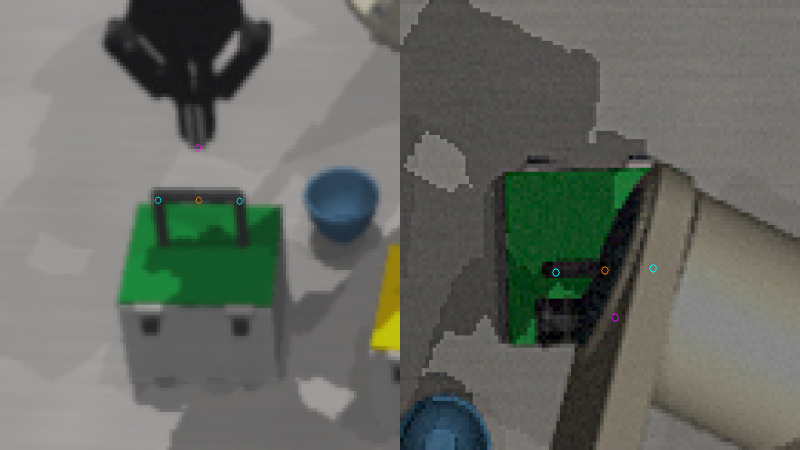

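The marks match: the closed fingertips are centred on the bar in y, about 27 mm in front of it. I now go down between bar and lid front, and work out the arc rows.

Request:
arm_command:
  targets:
    - [0,0,0.02,0,0,0]
    - [0,0,0.017,0,0,0]
    - [0,0,0,0,0,0]

```text
clock: 2.47
eef_pos: [458.9, -189.8, 113.6]
tcp_rot: [3.14, 0.0, -1.529]
contact_force: [-0.3, 0.9, -0.7]
opening: -0.002
```

```bash
cat > plan.py <<'E'
import numpy as np
def tcp(thd,a,off=16,eng=12):
    p=np.radians(39.8+thd); b=78.1*np.array([-np.cos(p),np.sin(p)])
    return b+off*np.array([-np.cos(a),np.sin(a)])+eng*np.array([-np.sin(a),-np.cos(a)])
def rows(ths,a_of):
    out=[];P=[tcp(t,a_of(t)) for t in ths];A=[a_of(t) for t in ths]
    for i in range(1,len(ths)):
        d=P[i]-P[i-1];a=A[i-1]
        ty=np.array([-np.cos(a),np.sin(a)]);tz=np.array([-np.sin(a),-np.cos(a)])
        out.append((ths[i],round(d@ty,1),round(d@tz,1),round(-(A[i]-A[i-1]),3)))
    return P,out
E
python3 - <<'E'
from plan import *
ths=list(range(0,109,4)); P,o=rows(ths,lambda t:0.42*np.clip((t-32)/72,0,1))
print(P[0],P[-1]); [print(x) for x in o]
E
```

```text
[-76.00294319  37.99256753] [46.58513779 37.18473713]
(4, np.float64(-3.6), np.float64(-4.1), np.float64(-0.0))
(8, np.float64(-3.9), np.float64(-3.8), np.float64(-0.0))
(12, np.float64(-4.2), np.float64(-3.5), np.float64(-0.0))
(16, np.float64(-4.4), np.float64(-3.2), np.float64(-0.0))
(20, np.float64(-4.6), np.float64(-2.9), np.float64(-0.0))
(24, np.float64(-4.8), np.float64(-2.6), np.float64(-0.0))
(28, np.float64(-5.0), np.float64(-2.2), np.float64(-0.0))
(32, np.float64(-5.1), np.float64(-1.9), np.float64(-0.0))
(36, np.float64(-5.0), np.float64(-1.9), np.float64(-0.023))
(40, np.float64(-5.0), np.float64(-1.7), np.float64(-0.023))
(44, np.float64(-5.1), np.float64(-1.4), np.float64(-0.023))
(48, np.float64(-5.1), np.float64(-1.2), np.float64(-0.023))
(52, np.float64(-5.2), np.float64(-0.9), np.float64(-0.023))
(56, np.float64(-5.2), np.float64(-0.7), np.float64(-0.023))
(60, np.float64(-5.2), np.float64(-0.4), np.float64(-0.023))
(64, np.float64(-5.2), np.float64(-0.1), np.float64(-0.023))
(68, np.float64(-5.2), np.float64(0.1), np.float64(-0.023))
(72, np.float64(-5.1), np.float64(0.4), np.float64(-0.023))
(76, np.float64(-5.1), np.float64(0.6), np.float64(-0.023))
(80, np.float64(-5.0), np.float64(0.9), np.float64(-0.023))
(84, np.float64(-5.0), np.float64(1.1), np.float64(-0.023))
(88, np.float64(-4.9), np.float64(1.3), np.float64(-0.023))
(92, np.float64(-4.8), np.float64(1.6), np.float64(-0.023))
(96, np.float64(-4.7), np.float64(1.8), np.float64(-0.023))
(100, np.float64(-4.6), np.float64(2.0), np.float64(-0.023))
(104, np.float64(-4.5), np.float64(2.3), np.float64(-0.023))
(108, np.float64(-4.6), np.float64(2.9), np.float64(-0.0))
```

Request:
arm_command:
  targets:
    - [0,-0.005,0,0,0,0]
    - [0,-0.005,0,0,0,0]
    - [0,-0.0036,-0.004,0,0,0]
    - [0,-0.004,-0.0038,0,0,0]
    - [0,-0.0042,-0.0035,0,0,0]
    - [0,-0.0044,-0.0032,0,0,0]
    - [0,-0.0046,-0.0029,0,0,0]
    - [0,-0.0048,-0.0026,0,0,0]
    - [0,-0.005,-0.0022,0,0,0]
    - [0,-0.005,-0.0019,0,0,0]
    - [0,-0.005,-0.0019,-0.023,0,0]
    - [0,-0.005,-0.0017,-0.023,0,0]
    - [0,0,0,0,0,0]

```text
clock: 3.55
eef_pos: [517.4, -187.5, 142.2]
tcp_rot: [3.097, -0.001, -1.529]
contact_force: [-0.1, -0.4, 0.6]
opening: 0.002
```

```bash
cat > snap.py <<'E'
from h import *
import sys
n,x0,y0,x1,y1,name=sys.argv[1],*map(int,sys.argv[2:6]),sys.argv[6]
f=r.grab_frame(n); s=r.sense(); print(s["clock"],s["eef_pos"],s["tcp_rot"],s["contact_force"])
im=f["image"][y0:y1,x0:x1]; k=min(800/im.shape[1],600/im.shape[0])
cv2.imwrite(f"pics/{name}.png",cv2.resize(im,None,fx=k,fy=k,interpolation=cv2.INTER_CUBIC))
E
python3 snap.py scene 150 130 350 280 g3
```

```text
3.6 [ 516.47692736 -187.40151497  141.82226052] [ 3.09674287e+00 -2.08757764e-04 -1.52838814e+00] [-0.45976235  0.32541286  0.32544457]
```

View pics/g3.png

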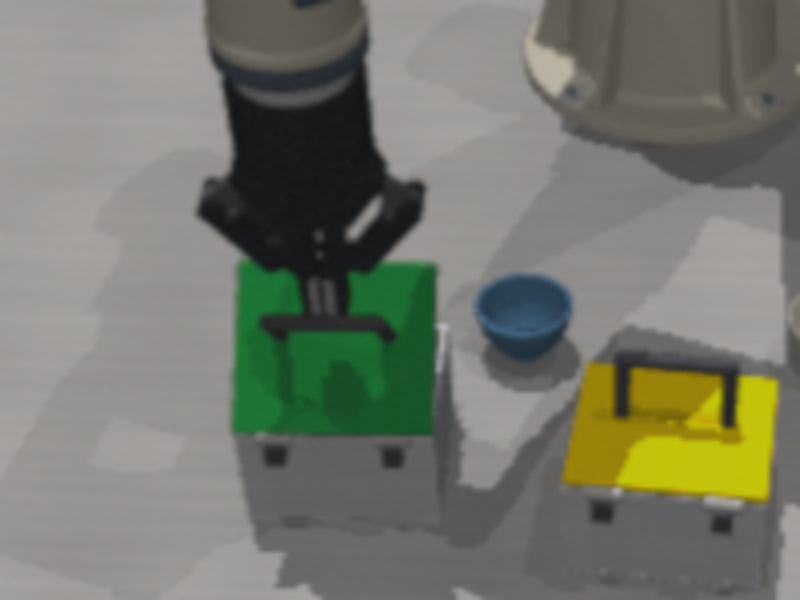

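The green lid is raised about 40°, with the fingertip behind the bar (bar at (330,325) in the crop) and the box unmoved. I continue along the arc.

Request:
arm_command:
  targets:
    - [0,-0.005,-0.0014,-0.023,0,0]
    - [0,-0.005,-0.0012,-0.023,0,0]
    - [0,-0.0052,-0.0009,-0.023,0,0]
    - [0,-0.0052,-0.0007,-0.023,0,0]
    - [0,-0.0052,-0.0004,-0.023,0,0]
    - [0,-0.0052,-0.0001,-0.023,0,0]
    - [0,-0.0052,0.0001,-0.023,0,0]
    - [0,-0.005,0.0004,-0.023,0,0]
    - [0,-0.005,0.0006,-0.023,0,0]
    - [0,-0.005,0.0009,-0.023,0,0]
    - [0,0,0,0,0,0]

```text
clock: 4.52
eef_pos: [566.1, -185.1, 136.0]
tcp_rot: [2.865, 0.001, -1.529]
contact_force: [-0.8, 0.5, 0.4]
opening: 0.002
```

```bash
python3 snap.py scene 150 130 350 280 g4
```

```text
4.5667 [ 565.57150068 -185.10096335  136.17351965] [ 2.86573875e+00  5.98533917e-04 -1.52859032e+00] [ 0.19747276  0.59762256 -0.06887464]
```

View pics/g4.png

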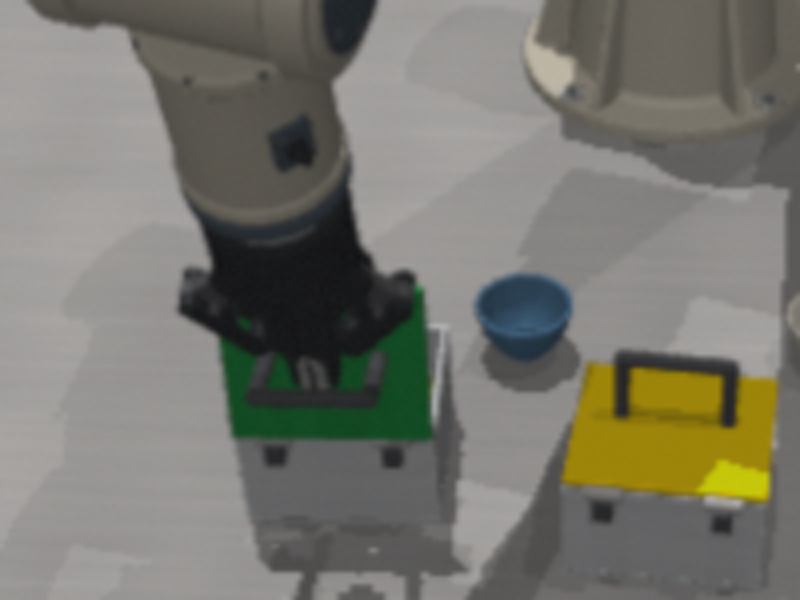

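The lid is near 80°, with the fingertip still inside the loop behind the bar at (315,397). Seven more rows take it over.

Request:
arm_command:
  targets:
    - [0,-0.005,0.0011,-0.023,0,0]
    - [0,-0.005,0.0013,-0.023,0,0]
    - [0,-0.0048,0.0016,-0.023,0,0]
    - [0,-0.0047,0.0018,-0.023,0,0]
    - [0,-0.0046,0.002,-0.023,0,0]
    - [0,-0.0045,0.0023,-0.023,0,0]
    - [0,-0.0045,0.0026,0,0,0]
    - [0,0,0,0,0,0]
    - [0,0,0,0,0,0]

```text
clock: 5.32
eef_pos: [591.8, -184.1, 113.6]
tcp_rot: [2.727, 0.0, -1.529]
contact_force: [-0.1, 0.0, 0.0]
opening: -0.003
```

```bash
python3 snap.py scene 150 130 350 280 g5
```

```text
5.3667 [ 591.81160449 -184.23497852  113.96291791] [ 2.72756456e+00  1.38887022e-04 -1.52902852e+00] [-0.01875728  0.59577702 -0.2690821 ]
```

View pics/g5.png

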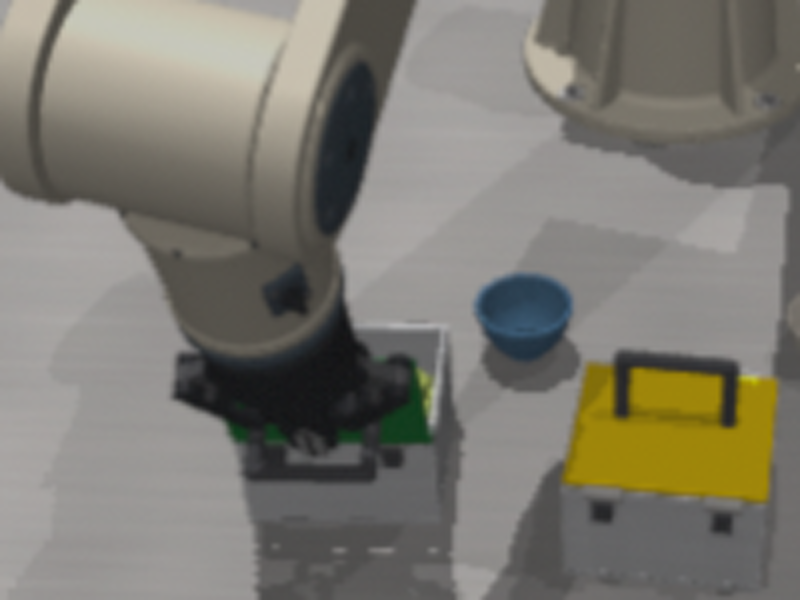

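The lid has fallen back to its stop: the bar at (310,470) is clear of the fingertip. I withdraw along the tool axis.

Request:
arm_command:
  targets:
    - [0,0,-0.01,0,0,0]
    - [0,0,-0.02,0,0,0]
    - [0,0,-0.03,0,0,0]
    - [0,0,-0.03,0,0,0]
    - [0,0,-0.03,0,0,0]
    - [0,0,0,0.1,0,0]
    - [0,0,0,0.1,0,0]
    - [0,0,0,0.1,0,0]
    - [0,0,0,0.114,0,0]
    - [0,0,0,0,0,0]

```text
clock: 6.2
eef_pos: [637.4, -182.2, 225.4]
tcp_rot: [-3.136, -0.0, -1.53]
contact_force: [0.2, -0.6, -0.4]
opening: -0.002
```

```bash
python3 snap.py scene 150 130 350 280 g6; python3 - <<'E'
from h import *
s=r.sense(); yaw=s["tcp_rot"][2]
c=np.array([531.5,16.4,81.5]); 
for ybox in (-4.1,):
    q=np.radians(ybox); d=np.array([np.cos(q),np.sin(q),0]); bar=c-7.5*d; hin=c+52.5*d; tgt=bar-26*d
    print("hinge",hin,"bar",bar,"target",tgt,"turn z",-(q-np.pi/2-yaw))
    dd=(tgt-s["eef_pos"])[:2]; tx=np.array([d[1],-d[0]]); print("tool x,y shift",dd@tx,dd@-d[:2],"z now",s["eef_pos"][2], "y in first row axes after turn")
E
```

```text
6.25 [ 638.24384246 -182.35850789  225.73133732] [-3.14122798e+00 -1.97948725e-04 -1.53008896e+00] [0.47725129 1.05457422 1.08802039]
hinge [583.8656411   12.64638417  81.5       ] bar [524.01919413  16.93623083  81.5       ] target [498.08573377  18.79516439  81.5       ] turn z 0.11226586566696994
tool x,y shift -190.61792978791362 154.18138715345165 z now 225.731337318981 y in first row axes after turn
```

View pics/g6.png

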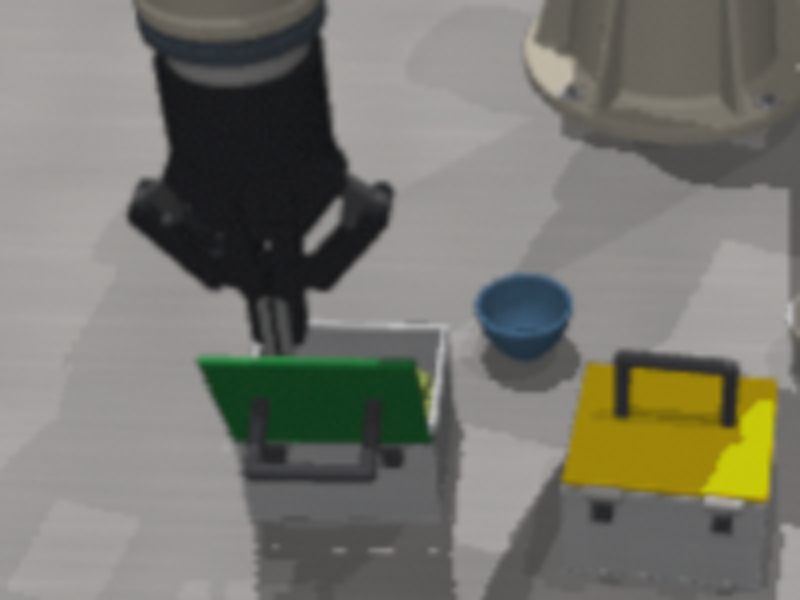

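Green stays leaning open, with the box in place and the hand free. Next is yellow: turn to its yaw, then go to 26 mm in front of its bar.

Request:
arm_command:
  targets:
    - [0,0,0,0,0,0.112]
    - [-0.0272,0.022,0,0,0,0]
    - [-0.0272,0.022,0,0,0,0]
    - [-0.0272,0.022,0,0,0,0]
    - [-0.0272,0.022,0,0,0,0]
    - [-0.0272,0.022,0,0,0,0]
    - [-0.0272,0.022,0,0,0,0]
    - [-0.0272,0.022,0,0,0,0]
    - [0,0,0,0,0,0]
    - [0,0,0.03,0,0,0]
    - [0,0,0.03,0,0,0]
    - [0,0,0.014,0,0,0]
    - [0,0,0,0,0,0]

```text
clock: 7.33
eef_pos: [499.2, 18.6, 147.6]
tcp_rot: [3.135, -0.001, -1.64]
contact_force: [-0.3, 0.3, -0.9]
opening: -0.003
```

```bash
python3 snap.py scene 220 130 420 280 y1
```

```text
7.3833 [500.25681535  18.60337299 149.26900999] [ 3.13747507e+00 -9.58685849e-04 -1.64041605e+00] [ 0.52649252 -0.49198861  0.1599544 ]
```

View pics/y1.png

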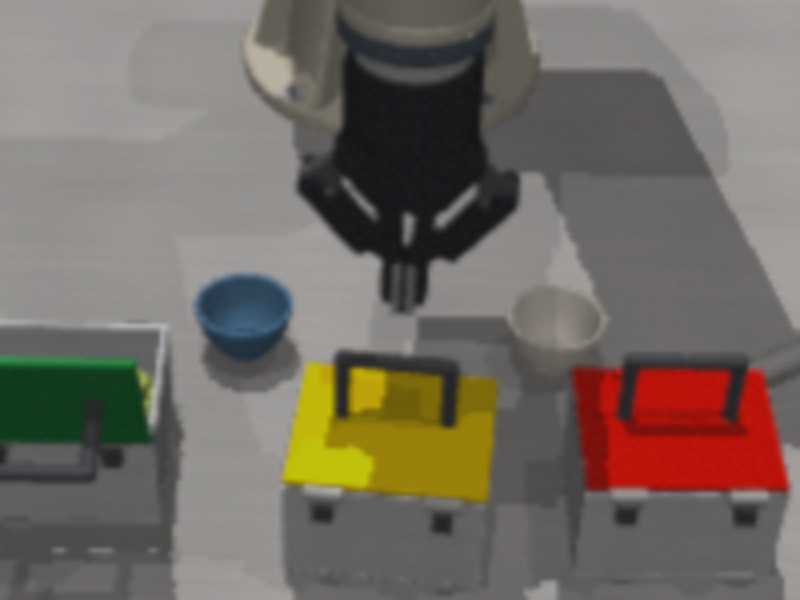

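The fingertip (403,305) is centred in front of the yellow bar (398,360). I go down and push along the same arc.

Request:
arm_command:
  targets:
    - [0,0,0.02,0,0,0]
    - [0,0,0.016,0,0,0]
    - [0,0,0,0,0,0]

```text
clock: 7.63
eef_pos: [500.2, 18.5, 113.2]
tcp_rot: [3.139, -0.001, -1.641]
contact_force: [-0.7, -0.4, -0.2]
opening: 0.003
```

Request:
arm_command:
  targets:
    - [0,-0.004,0,0,0,0]
    - [0,-0.004,0,0,0,0]
    - [0,-0.0036,-0.004,0,0,0]
    - [0,-0.004,-0.0038,0,0,0]
    - [0,-0.0042,-0.0035,0,0,0]
    - [0,-0.0044,-0.0032,0,0,0]
    - [0,-0.0046,-0.0029,0,0,0]
    - [0,-0.0048,-0.0026,0,0,0]
    - [0,-0.005,-0.0022,0,0,0]
    - [0,-0.005,-0.0019,0,0,0]
    - [0,-0.005,-0.0019,-0.023,0,0]
    - [0,-0.005,-0.0017,-0.023,0,0]
    - [0,0,0,0,0,0]

```text
clock: 8.72
eef_pos: [555.8, 14.7, 141.9]
tcp_rot: [3.097, 0.0, -1.641]
contact_force: [-0.5, -0.7, 1.7]
opening: 0.001
```

```bash
python3 snap.py scene 220 130 420 280 y2
```

```text
8.7667 [554.84242068  14.70806182 141.47419528] [ 3.09689548e+00  7.69448183e-05 -1.64111616e+00] [-1.8145856   0.78008237 -0.0228656 ]
```

View pics/y2.png

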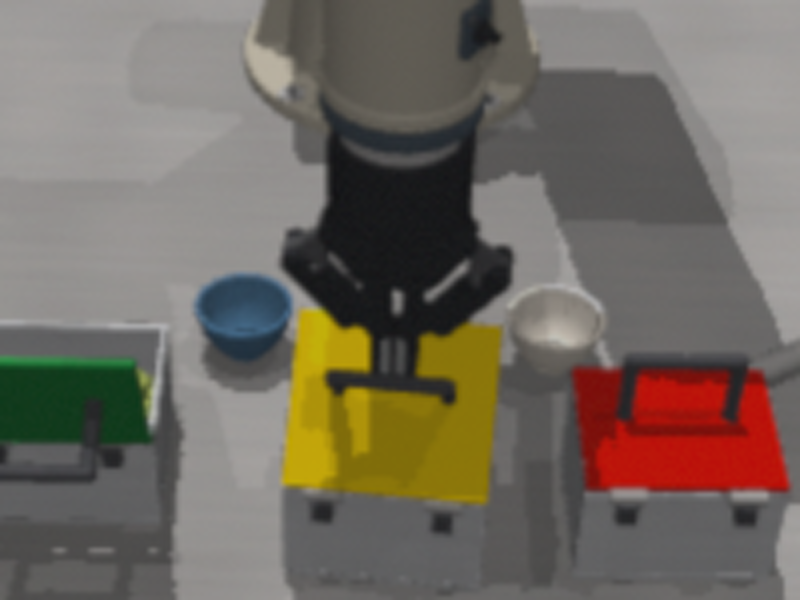

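The yellow lid is up about 40°, with the bar at (390,385) on the fingertip and the box still. I continue.

Request:
arm_command:
  targets:
    - [0,-0.005,-0.0014,-0.023,0,0]
    - [0,-0.005,-0.0012,-0.023,0,0]
    - [0,-0.0052,-0.0009,-0.023,0,0]
    - [0,-0.0052,-0.0007,-0.023,0,0]
    - [0,-0.0052,-0.0004,-0.023,0,0]
    - [0,-0.0052,-0.0001,-0.023,0,0]
    - [0,-0.0052,0.0001,-0.023,0,0]
    - [0,-0.005,0.0004,-0.023,0,0]
    - [0,-0.005,0.0006,-0.023,0,0]
    - [0,-0.005,0.0009,-0.023,0,0]
    - [0,0,0,0,0,0]

```text
clock: 9.68
eef_pos: [604.4, 11.2, 135.6]
tcp_rot: [2.865, -0.0, -1.641]
contact_force: [-1.2, -0.8, -0.5]
opening: 0.001
```

```bash
python3 snap.py scene 220 130 420 280 y3
```

```text
9.7333 [603.80043654  11.20458236 135.77103299] [ 2.86564157e+00 -1.13017713e-04 -1.64107581e+00] [-0.39268394 -0.26574935 -0.24657274]
```

View pics/y3.png

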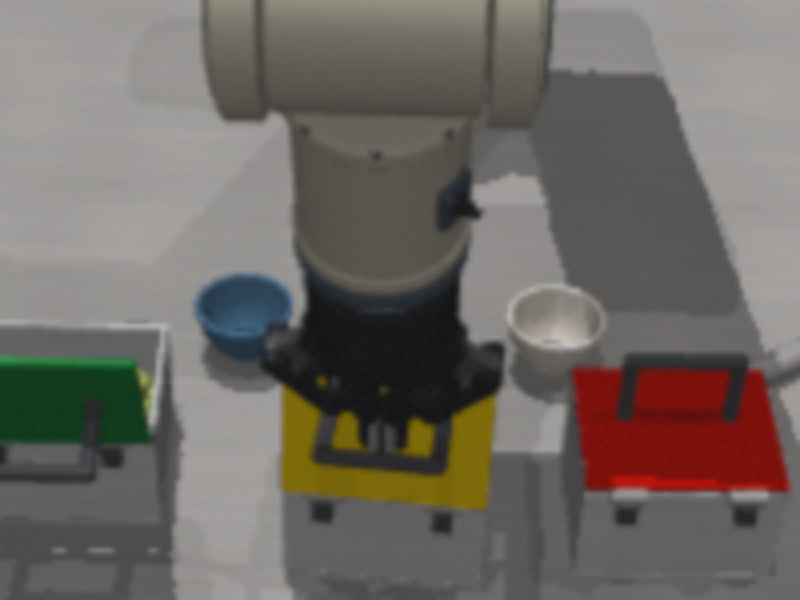

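The lid is near 80°, as with green. Now the last rows.

Request:
arm_command:
  targets:
    - [0,-0.005,0.0011,-0.023,0,0]
    - [0,-0.005,0.0013,-0.023,0,0]
    - [0,-0.0048,0.0016,-0.023,0,0]
    - [0,-0.0047,0.0018,-0.023,0,0]
    - [0,-0.0046,0.002,-0.023,0,0]
    - [0,-0.0045,0.0023,-0.023,0,0]
    - [0,-0.0045,0.0026,0,0,0]
    - [0,0,0,0,0,0]
    - [0,0,0,0,0,0]

```text
clock: 10.48
eef_pos: [629.8, 9.4, 113.4]
tcp_rot: [2.728, -0.0, -1.641]
contact_force: [0.3, -0.8, 0.0]
opening: -0.003
```

```bash
python3 snap.py scene 220 130 420 280 y4
```

```text
10.5333 [629.91542428   9.42523097 113.79104097] [ 2.72819379e+00 -7.22698886e-05 -1.64092094e+00] [-0.01169671  0.36510548  0.59168485]
```

View pics/y4.png

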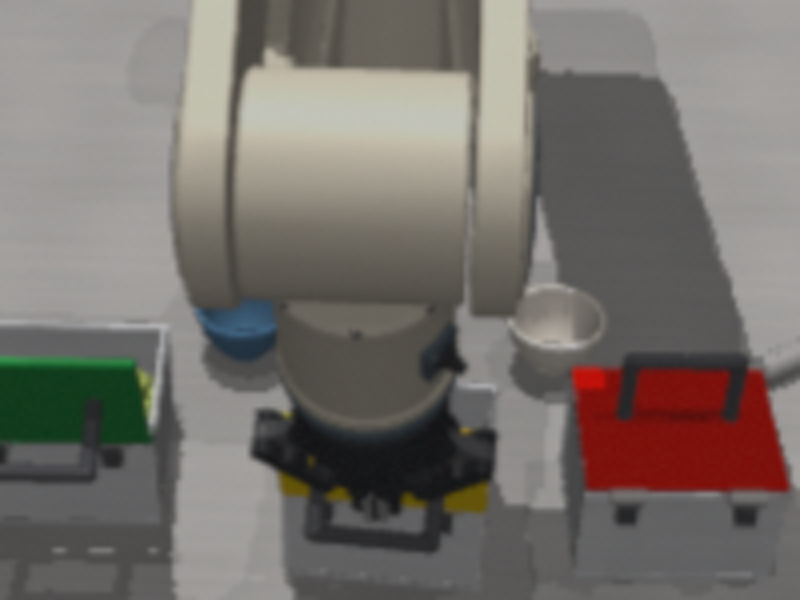

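The yellow lid is at its stop, with the bar at (370,540) ahead of the fingertip. I withdraw, untilt, and back off to one side so both cameras can see.

Request:
arm_command:
  targets:
    - [0,0,-0.01,0,0,0]
    - [0,0,-0.02,0,0,0]
    - [0,0,-0.03,0,0,0]
    - [0,0,-0.03,0,0,0]
    - [0,0,-0.03,0,0,0]
    - [0,0,-0.02,0.1,0,0]
    - [0,0,-0.02,0.1,0,0]
    - [0,0,-0.02,0.1,0,0]
    - [0,0,-0.02,0.114,0,0]
    - [0,0.03,0,0,0,0]
    - [0,0.03,0,0,0,0]
    - [0,0.03,0,0,0,0]
    - [0.02,0.03,0,0,0,0]
    - [0.03,0.02,0,0,0,0]
    - [0.035,0.015,0,0,0,0]
    - [0.035,0.015,0,0,0,0]
    - [0.035,0.01,0,0,0,0]
    - [0.035,0.01,0,0,0,0]
    - [0.035,0.01,0,0,0,0]
    - [0.035,0,0,0,0,0]

```text
clock: 12.2
eef_pos: [479.4, -242.1, 301.8]
tcp_rot: [-3.14, -0.001, -1.641]
contact_force: [1.3, 0.7, 0.3]
opening: -0.004
```

Request:
arm_command:
  targets:
    - [0.037,0,0,0,0,0]
    - [0.037,0,0,0,0,0]
    - [0.037,0,0,0,0,0]
    - [0.037,0,0,0,0,0]
    - [0.037,0,0,0,0,0]
    - [0.037,0,0,0,0,0]
    - [0.037,0,0,0,0,0]
    - [0.02,0,0,0,0,0]
    - [0,0,0,0,0,0]
    - [0,0,0,0,0,0]

```text
clock: 13.03
eef_pos: [461.3, -519.8, 300.9]
tcp_rot: [-3.141, -0.0, -1.643]
contact_force: [0.4, 0.3, -1.0]
opening: -0.001
```

```bash
python3 snap.py scene 0 0 640 480 f1;python3 snap.py top 0 0 640 480 f2
python3 - <<'E'
from h import *
for n,tag in(("scene","scene0"),("top","top0")):
    o=cv2.imread(f"pics/{tag}.png"); f=r.grab_frame(n)["image"]
    rows=[]
    for nm,(x0,y0,x1,y1) in dict(scene=dict(gbody=(212,236,262,264),ybody=(290,252,344,278),red=(360,215,418,276),plate=(70,228,155,284),blue=(268,198,296,222),white=(344,200,374,228),spoon=(410,196,460,226),jar=(326,312,358,344),mill=(228,288,262,344),bottle=(464,180,514,256)),top=dict(red=(217,234,272,285),plate=(470,215,536,282),white=(252,300,286,335),blue=(336,303,368,335),spoon=(160,300,230,352),jar=(280,152,302,180),mill=(356,154,384,186),bottle=(110,264,168,304),gfront=(366,280,420,298),yfront=(283,265,340,283)))[n].items():
        t=o[y0:y1,x0:x1]; p=8; res=cv2.matchTemplate(f[y0-p:y1+p,x0-p:x1+p],t,cv2.TM_CCOEFF_NORMED); _,v,_,l=cv2.minMaxLoc(res)
        rows.append((nm,(l[0]-p,l[1]-p),round(v,2)))
    print(n,rows)
E
```

```text
13.0833 [ 461.63510999 -518.81057017  300.86918124] [-3.14116164e+00  1.06258074e-04 -1.64171773e+00] [-0.24324852  0.27249233 -0.48099503]
13.1333 [ 461.87217184 -518.25274896  300.93440214] [-3.14116371e+00  9.70649741e-05 -1.64086877e+00] [ 0.2436394  -0.21426624  0.14268316]
scene [('gbody', (-1, 1), 0.31), ('ybody', (0, 2), 0.33), ('red', (0, 0), 1.0), ('plate', (0, 0), 0.89), ('blue', (0, 0), 0.91), ('white', (0, 0), 0.88), ('spoon', (0, 0), 1.0), ('jar', (0, 0), 1.0), ('mill', (0, 0), 0.98), ('bottle', (0, 0), 1.0)]
top [('red', (0, 0), 0.98), ('plate', (0, 0), 0.86), ('white', (0, 0), 0.62), ('blue', (0, 0), 0.92), ('spoon', (0, 0), 0.96), ('jar', (0, 0), 0.99), ('mill', (0, 0), 0.99), ('bottle', (0, 0), 0.98), ('gfront', (-2, -2), 0.26), ('yfront', (-2, -2), 0.43)]
```

View pics/f1.png

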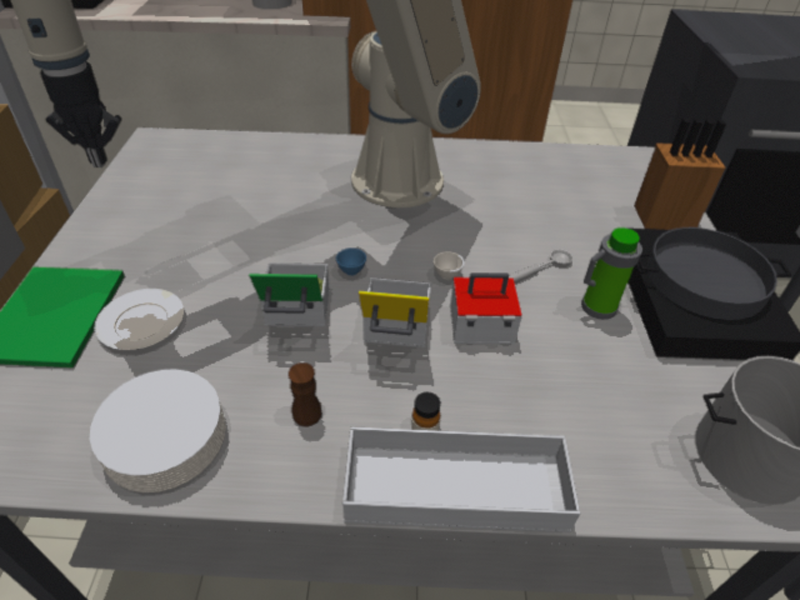

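View pics/f2.png

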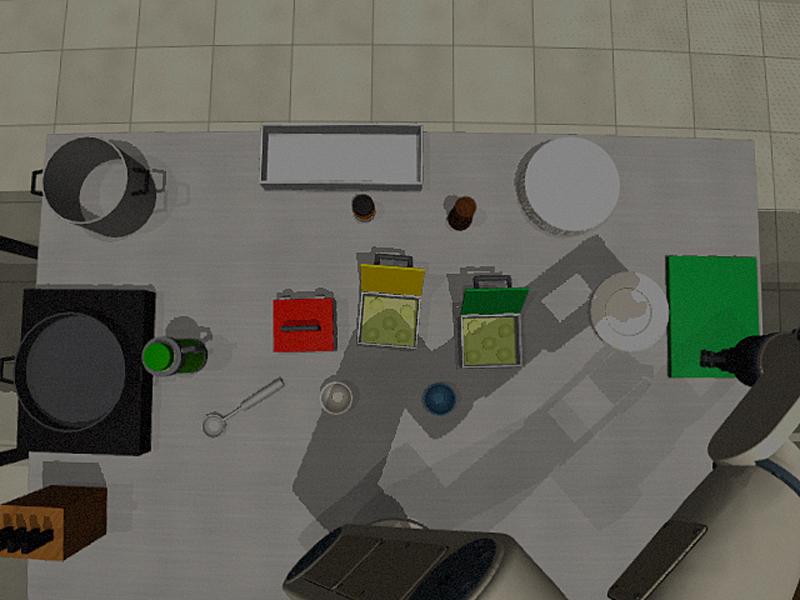

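Both views show green and yellow leaning back, red shut, and all the bystanders at zero shift. My box patches included the lid, so their low match scores say nothing about the boxes. I check those by projecting the expected bar ends at 1.95 rad and the original box front-rim corners.

```bash
python3 - <<'E'
from h import *
out=[]
for n,(x0,y0,x1,y1) in dict(scene=(195,200,355,290),top=(275,190,435,310)).items():
    f=r.grab_frame(n); k=5; im=cv2.resize(f["image"][y0:y1,x0:x1],None,fx=k,fy=k,interpolation=cv2.INTER_CUBIC)[:300 if n=="scene" else 600]
    im=cv2.resize(f["image"][y0:y1,x0:x1],None,fx=k,fy=k,interpolation=cv2.INTER_CUBIC)
    for c,q in(((493,-187.6),2.4),((531.5,16.4),-4.1)):
        q=np.radians(q); d=np.array([np.cos(q),np.sin(q),0]); y=np.array([-d[1],d[0],0]); c=np.array([*c,0])
        p=np.radians(39.8)+1.95; b=c+52.5*d+78.1*(-np.cos(p))*d+np.array([0,0,75.5+78.1*np.sin(p)])
        for P,col in((b+32*y,(255,0,255)),(b-32*y,(255,0,255)),(c-52.5*d+60*y+[0,0,75],(0,0,255)),(c-52.5*d-60*y+[0,0,75],(0,0,255)),(c+52.5*d+60*y,(255,0,0)),(c+52.5*d-60*y,(255,0,0))):
            cv2.circle(im,tuple(int(v) for v in (project(f,P)[0]-[x0,y0])*k+k/2),5,col,1)
    cv2.imwrite(f"pics/chk_{n}.png",im)
s=r.sense(); print(s["clock"],s["eef_pos"],abs(s["qvel"]).max())
E
```

```text
13.3333 [ 462.25418744 -518.08373849  300.83537458] 0.005250848554607931
```

View pics/chk_scene.png

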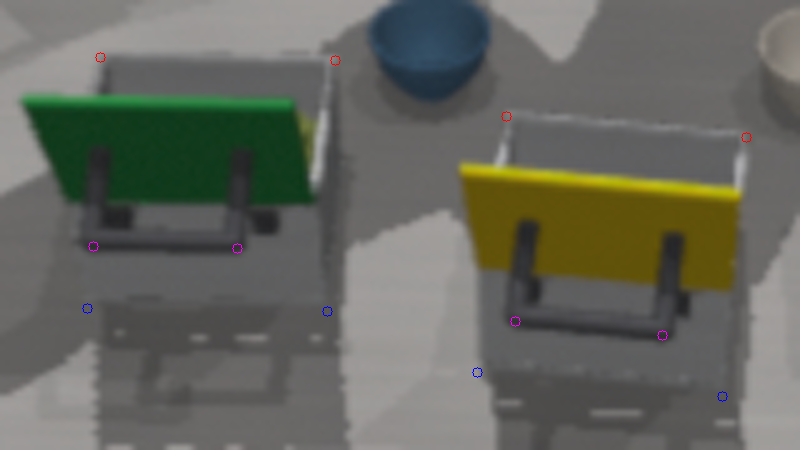

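View pics/chk_top.png

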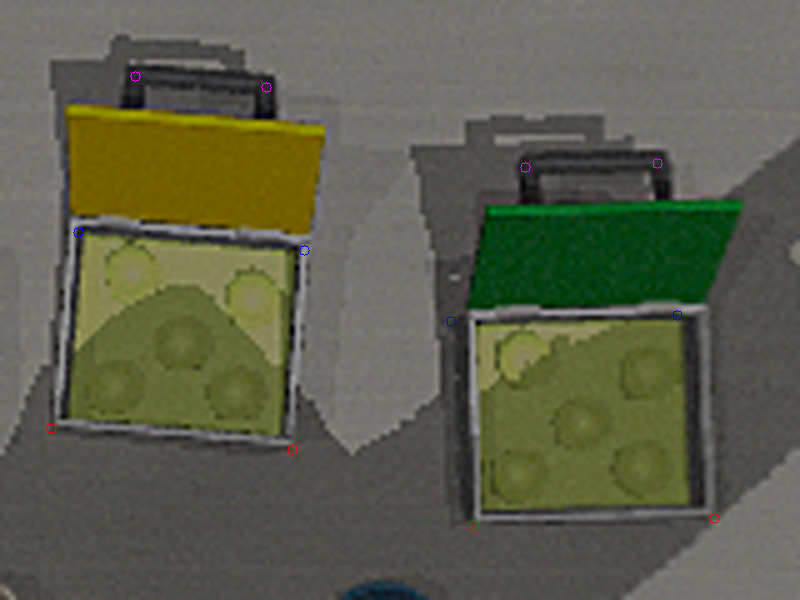

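The bar ends sit on their 1.95 rad marks to within about 2 px, and the box corners are within 1–2 px of their original places. The two views are off in opposite directions, so this is calibration bias and not a shift. I hand in.

```bash
python3 -c "
from rig import r
print(r.sign_off())"
```

```text
the job is handed in; nothing more can be done
None
```

The green and yellow lids are both open and leaning back at their stops, and I handed the job in at about 13.3 s of the 56 s allowed. With the fingers closed, I pushed each handle bar up and over along its arc, green first. The forces I read between moves stayed below about 2 N. I then pulled the fingers out of each handle and parked the arm to one side, touching nothing.

**Last checks**
- **Lids:** in both views the handle bars lie on the positions expected at 1.95 rad, within about 2 px (roughly 5 mm). The red lid is shut and shows no shift.
- **Other items:** the plate, both bowls, spoon, jar, mill and bottle all matched their starting places with 0 px shift. The white bowl's match in the top view was weak (0.62), because the arm's shadow had moved.
- **Green and yellow boxes:** the first shift check failed for these two, because the image patches included the lids that had moved. Projecting their original rim corners instead matched within 1–2 px. The small remaining errors pointed opposite ways in the two views, so I took them as calibration error and not movement.

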